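Sort biscuit ware into its trays

ROBOT

A 6-joint arm with a two-finger parallel gripper is mounted at the origin on the work surface. World frame = base frame: x ahead of the robot, y to its left, z up, the work surface at z = 0. Lengths are in m, angles in rad, forces in N, time in s.
With the tool pointing down it reaches from about 0.35 to 0.775 m from the base axis. Payload 7.3 kg.
Tool frame: the origin (TCP) lies at the centre of the arm's flange, where the gripper is bolted on; the fingertips stand 178 mm ahead of it and the grasp point (between the pads) lies 159 mm ahead of it (tip_extent is the distance from the TCP to the fingertips, in m); z points along the fingers, y is the line along which they close (so a half turn about z gives the same grasp; the last joint's range is limited). The gripper opens to 92 mm and grips with 3 to 60 N. Pads are 19 mm wide; open, the fingers measure 130 mm over their backs; the gripper's body (75 mm by 190 mm) begins 47 mm behind the grasp point.
Start: joints at [-1.253, 0.342, 1.524, -0, 1.275, -0.146], TCP at [0.235, -0.47, 0.405] pointing down, gripper open.
Joint ranges: [-2.53, 2.53], [-0.77, 2.02], [0.04, 2.7], [-1, 4.14], [0.28, 2.66], [-3.11, 3.11]. Speed limits (rad/s): [2.57, 2.57, 3.14, 3.14, 3.14, 3.14].

INTERFACE

Orientations are given as [roll, pitch, yaw] about the fixed x, y, z axes, in that order (R = Rz(yaw) Ry(pitch) Rx(roll)).
In Python, from cell import * gives the robot as it stands.
- The arm moves only by the tool arm_command, never from a script. Its arguments are lists of equal length, an entry for each row: "xyz": the shift along the world's x, y, z in mm, a list of three; "spin": the turn about the world's z in degrees. In form: {"xyz": [[tx, ty, tz], ...], "spin": [spin, ...]}. A call has 1 to 20 rows; each row shifts and turns the commanded pose from where the row before left it; what a row does not reach is not made up. A row lasts 1/10 s, in which the tool goes at most 50 mm and 8.59 degrees, less where a joint would pass 70% of its speed; a pose out of reach is approached as far as the arm can. A call with a gripper value outside its range is refused whole. "jaw" is the opening, from -1 (shut) to 1 (fully open), set as the call begins (left out, the last holds). The fingers move at their own pace and stop on an object; "squeeze" is the grip in N (left out, the last holds). Time passes only in rows, so rows that do not move let the fingers close. It gives the time, the measured TCP pose, the force, the opening and the grip force at its end, in the units of the state.
- observe(): the state, without advancing time (a new reading comes with each control period).
- read_camera(name): name is "scene" or "side" or "wrist"; returns a dict with "img" (384x512x3 uint8, red, green, blue), "depth" (384x512 float32, m along the optical axis (not along the pixel's ray), 0 where there is no reading), "fx", "fy", "cx", "cy" (pixels), "world_from_camera" (4x4, takes a point from camera to world coordinates). Camera axes: x right, y up, looking along -z (the intrinsics and any distortion apply to the point x, -y, -z); pixel columns grow to the right and rows downward; lengths in m; the calibration is good to about 2 mm. A picture is of the moment at which its call begins.
- hand_in(): hands the job in; it is judged then, once.
The state is a dict: "time": time; "qpos": joint angles; "qvel": joint speeds; "joint_efforts": joint torques, N m; "tool_pos": TCP position; "tool_rot": TCP orientation; "contact_force": force on the tool from outside, world axes, zero at the start; "torque": the same for the moment, N m; "opening": finger opening in m; "grip_force": force on a finger pad.
Only numpy, scipy, OpenCV 4.12 (cv2) and the standard library are available. Lean on these libraries where they do the work, as an engineer would, in place of code of your own. Each camera call takes 0.05 s, during which the arm holds its last target. There are 200 camera calls.

TASK

Clear the loose biscuit ware off the painting bench into the three ware trays, each piece into the tray that already holds its own kind: both shakers with the shaker, the egg cup with the egg cup, the lid with the lid. Stand every piece upright on its foot on the tray floor, not touching any other piece. The ware is fragile: set it down rather than dropping it, let nothing topple, and leave the pieces already in the trays where they stand.

Things in the scene. Friction and masses are not known exactly. Their poses are not given: they have to be found in the camera images.
- tall_shaker: loose tall salt shaker standing on the bench, 80 mm tall: straight cylinder 44 mm in diameter up to 52 mm, then a shoulder drawing in to a 32-36 mm wide domed head with five tiny dark holes in the top; about 110 g; round cream biscuit, origin at the centre of its underside, z up, yaw means nothing
- short_shaker: loose short pepper shaker standing on the bench, 58 mm tall: straight cylinder 44 mm in diameter up to 38 mm, then a shoulder and a 32-36 mm wide domed head with five tiny dark holes; about 85 g; round cream biscuit, origin at the centre of its underside, z up, yaw means nothing
- egg_cup: loose egg cup standing on the bench, 64 mm tall, open at the top: 42 mm round foot, narrow 18 mm stem, bowl whose outside is 45 mm wide at 34 mm height and nearly straight from 48 mm wide at 46 mm to 49 mm at the rim; wall 3.5 mm; about 70 g; round cream biscuit, origin at the centre of its underside, z up, yaw means nothing
- pot_lid: loose teapot lid lying on the bench, 47 mm tall, knob up: stands on a 54 mm rim 8 mm high, over it a low dome 70 mm wide rising to 23 mm height, in the middle the knob it is lifted by, 23 mm wide from 31 to 42 mm height, on a 16 mm neck; about 110 g; round cream biscuit, origin at the centre of its underside, z up, yaw means nothing
- shaker_tray: fixed plywood ware tray (the three are alike): outside 144 mm (its x) by 224 mm (its y), inside 120 by 200 mm; floor top 8 mm and wall top 26 mm above the bench, walls 12 mm thick; origin at the centre of its underside. Already holds one shaker, standing near one end of its y; the rest is free
- egg_cup_tray: fixed plywood ware tray (the three are alike): outside 144 mm (its x) by 224 mm (its y), inside 120 by 200 mm; floor top 8 mm and wall top 26 mm above the bench, walls 12 mm thick; origin at the centre of its underside. Already holds one egg cup, standing near one end of its y; the rest is free
- lid_tray: fixed plywood ware tray (the three are alike): outside 144 mm (its x) by 224 mm (its y), inside 120 by 200 mm; floor top 8 mm and wall top 26 mm above the bench, walls 12 mm thick; origin at the centre of its underside. Already holds one teapot lid, standing near one end of its y; the rest is free
- shaker_in_tray: the shaker already standing loose in the shaker tray, same as the tall shaker (80 mm tall: straight cylinder 44 mm in diameter up to 52 mm, then a shoulder drawing in to a 32-36 mm wide domed head with five tiny dark holes in the top); leave it; origin at the centre of its underside, z up
- egg_cup_in_tray: the egg cup already standing loose in the egg cup tray, same as the loose one (64 mm tall, 49 mm wide at the rim); leave it; origin at the centre of its underside, z up
- lid_in_tray: the teapot lid already lying loose in the lid tray, knob up, same as the loose one (47 mm tall, 70 mm wide); leave it; origin at the centre of its underside, z up

How it is judged:
At the end, for the whole second after the job is handed in: Both shakers are in the shaker tray, the egg cup in the egg cup tray, the lid in the lid tray; each stands on the tray floor (within 5 mm), upright within 0.1 rad, at rest, 2 mm or more clear of any other piece; the pieces that were in the trays still stand upright (x of tall_shaker in the frame of shaker_tray between -0.06 and 0.06 m and y of tall_shaker in the frame of shaker_tray between -0.1 and 0.1 m and z of tall_shaker in the frame of shaker_tray between 0.004 and 0.013 m and x of short_shaker in the frame of shaker_tray between -0.06 and 0.06 m and y of short_shaker in the frame of shaker_tray between -0.1 and 0.1 m and z of short_shaker in the frame of shaker_tray between 0.004 and 0.013 m and x of egg_cup in the frame of egg_cup_tray between -0.06 and 0.06 m and y of egg_cup in the frame of egg_cup_tray between -0.1 and 0.1 m and z of egg_cup in the frame of egg_cup_tray between 0.004 and 0.013 m and x of pot_lid in the frame of lid_tray between -0.06 and 0.06 m and y of pot_lid in the frame of lid_tray between -0.1 and 0.1 m and z of pot_lid in the frame of lid_tray between 0.004 and 0.013 m and angle between each of tall_shaker, short_shaker, egg_cup, pot_lid, shaker_in_tray, egg_cup_in_tray, lid_in_tray's own z axis and vertical below 0.1 rad and linear speed of each of tall_shaker, short_shaker, egg_cup, pot_lid, shaker_in_tray, egg_cup_in_tray, lid_in_tray below 0.02 m/s and horizontal distance between tall_shaker and short_shaker above 0.046 m and horizontal distance between each of tall_shaker, short_shaker and shaker_in_tray above 0.046 m and horizontal distance between egg_cup and egg_cup_in_tray above 0.051 m and horizontal distance between pot_lid and lid_in_tray above 0.072 m); the robot touches nothing.
It fails at once if a loose piece falls: it moves faster than 0.6 m/s with no finger on it (a drop of about 18 mm) ((linear speed of tall_shaker above 0.6 m/s and contact force between the fingers and tall_shaker below 0.05 N) or (linear speed of short_shaker above 0.6 m/s and contact force between the fingers and short_shaker below 0.05 N) or (linear speed of egg_cup above 0.6 m/s and contact force between the fingers and egg_cup below 0.05 N) or (linear speed of pot_lid above 0.6 m/s and contact force between the fingers and pot_lid below 0.05 N)).
It fails at once if a piece is toppled (tilted more than 1 rad) (angle between any of tall_shaker, short_shaker, egg_cup, pot_lid, shaker_in_tray, egg_cup_in_tray, lid_in_tray's own z axis and vertical above 1 rad).
It fails at once if a piece already in a tray is moved more than 12 mm (distance of any of shaker_in_tray, egg_cup_in_tray, lid_in_tray from where it was at the start of the episode above 0.012 m).
It also fails if it takes over 106 s, if anything falls off the work surface, if the arm or the gripper's body presses on something with over 40 N, if the wrist force passes 120 N, or if a joint passes its speed limit or range.

## Working session

There is one attempt and no reset: what is moved stays moved. The work goes in short steps, Python scripts to look and compute and a tool call to move; the robot and the scene stay as the last step left them, time stands still between calls to the robot, and variables do not carry over. Pictures are saved under pics/ and viewed, at most 14 in all, crops included, and the job is handed in when it is done.

Besides the shell and the picture viewer there is one more tool, called after ">>>" in YAML: its name, and indented under it one key for each argument. arm_command: Moves the arm, as the interface text tells. Its arguments: {"type":"object","properties":{"xyz":{"type":"array","items":{"type":"array","items":{"type":"number"}}},"spin":{"type":"array","items":{"type":"number"}},"jaw":{"type":"number"},"squeeze":{"type":"number"}},"required":["xyz","spin"]}

```bash
mkdir -p pics; ls; cat > h.py <<'E'
from cell import *
import numpy as np, cv2
def cloud(c):
    d=c["depth"]; v,u=np.mgrid[:d.shape[0],:d.shape[1]]
    P=np.stack([(u-c["cx"])/c["fx"]*d,-(v-c["cy"])/c["fy"]*d,-d],-1)
    T=c["world_from_camera"]; W=P@T[:3,:3].T+T[:3,3]; W[d<=0]=np.nan
    return W
def save(c,n): cv2.imwrite("pics/"+n,cv2.cvtColor(c["img"],cv2.COLOR_RGB2BGR))
E
python3 - <<'E'
from h import *
ims=[]
for n in ("scene","side"):
    c=read_camera(n); save(c,n+"1.png"); np.save(n+"1.npy",cloud(c))
    print(n,c["world_from_camera"].round(3).tolist(),c["fx"],[k for k in c])
    W=cloud(c); print(np.nanmin(W,(0,1)),np.nanmax(W,(0,1)))
s=observe();print(s)
E
```

```text
pics
scene [[-0.561, -0.574, 0.596, 1.026], [0.828, -0.381, 0.412, 0.325], [-0.009, 0.725, 0.689, 0.632], [0.0, 0.0, 0.0, 1.0]] 387.14251028785566 ['img', 'depth', 'fx', 'fy', 'cx', 'cy', 'world_from_camera']
[-0.89494533 -1.57142719 -0.75824382] [1.11109341 0.51090397 0.37398637]
side [[-0.959, 0.127, -0.255, 0.298], [-0.284, -0.484, 0.828, 0.731], [-0.018, 0.866, 0.5, 0.492], [0.0, 0.0, 0.0, 1.0]] 349.33710649498977 ['img', 'depth', 'fx', 'fy', 'cx', 'cy', 'world_from_camera']
[-0.54104206 -1.57782751 -0.66604892] [1.83514612 0.58569158 0.466987  ]
{'time': 0.1, 'qpos': array([-1.25298795e+00,  3.42654267e-01,  1.52488468e+00,  1.81988010e-05,
        1.27541825e+00, -1.46046570e-01]), 'qvel': array([-0.00090752, -0.00154523, -0.0021306 , -0.00070162, -0.00051602,
        0.00121469]), 'joint_efforts': array([ 1.83265423e-03, -4.32003772e+01, -2.44693905e+01,  7.19611114e-02,
        5.26055612e-02, -3.62208482e-05]), 'tool_pos': array([ 0.23484959, -0.46941861,  0.40412652]), 'tool_rot': array([-3.14024517e+00, -2.15797184e-04,  4.63849490e-01]), 'contact_force': array([-0.03418603, -0.21711719,  0.17382192]), 'torque': array([-0.06304076,  0.02213927, -0.06398279]), 'grip_force': 0.0, 'opening': 0.0917975373443705}
```

View pics/scene1.png

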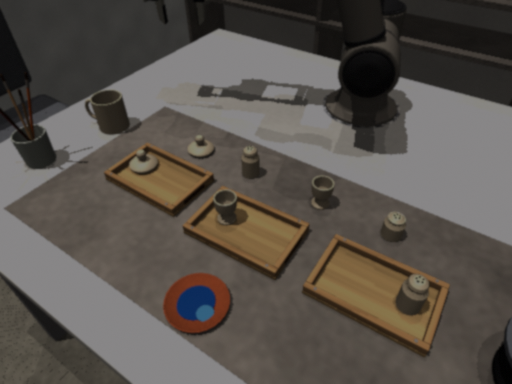

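View pics/side1.png

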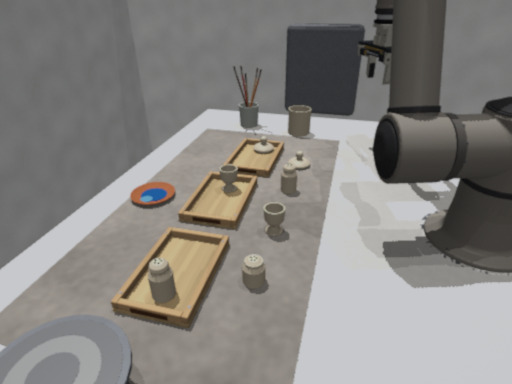

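The scene view shows the loose lid at (200,147), tall shaker (250,160), egg cup (322,190) and short shaker (395,225). The trays are at (160,177) for lids, (247,230) for egg cups and (377,290) for shakers. The side view shows the same pieces at (299,162), (289,180), (274,218) and (254,270).

```bash
cat > fit.py <<'E'
from h import *
from scipy.optimize import least_squares
R={'n':0}
# seeds: (name, scene px, side px, bands [(z0,z1,radius)], base z)
S=[("tall",(250,163),(289,182),[(.008,.050,.022)],0,.08),("short",(395,228),(254,274),[(.008,.036,.022)],0,.058),
("cup",(322,186),(274,213),[(.046,.062,.0243)],0,.064),("lid",(200,150),(299,163),[(.031,.042,.0115),(.009,.014,.035)],0,.047),
("tallT",(412,296),(161,285),[(.036,.058,.022)],.008,.088),("cupT",(226,203),(228,173),[(.054,.070,.0243)],.008,.072),("lidT",(143,164),(263,149),[(.039,.050,.0115)],.008,.055)]
for name,a,b,bands,z0,h in S:
    for cam,px in (("scene",a),("side",b)):
        W=np.load(cam+"1.npy"); k=W[px[1]-2:px[1]+3,px[0]-2:px[0]+3].reshape(-1,3)
        p0=np.nanmedian(k,0)
        Q=W.reshape(-1,3); Q=Q[np.isfinite(Q[:,0])]
        Q=Q[(np.hypot(*(Q[:,:2]-p0[:2]).T)<.055)&(Q[:,2]>z0+.006)]
        m=[(Q[(Q[:,2]>l)&(Q[:,2]<u)],r) for l,u,r in bands]
        # outer surface only: drop inner wall of cups by soft loss
        f=lambda c:np.concatenate([np.hypot(*(q[:,:2]-c).T)-r for q,r in m])
        T=np.array(Q[Q[:,2]>Q[:,2].max()-.02][:,:2].mean(0))
        s=least_squares(f,T,loss="soft_l1",f_scale=.0015)
        n=Q[np.hypot(*(Q[:,:2]-s.x).T)<.04]
        print(name,cam,(s.x*1000).round(1),"top",(np.percentile(n[:,2],98)*1000).round(1),"exp",h*1000,"rms",(np.median(np.abs(f(s.x)))*1000).round(2),len(f(s.x)))
E
python3 fit.py
python3 - <<'E'
from h import *
# trays: wall-top points band z 22..30mm, clusters via minAreaRect
for cam in("scene","side"):
    W=np.load(cam+"1.npy").reshape(-1,3); W=W[np.isfinite(W[:,0])]
    Z=W[(abs(W[:,2])<.006)&(W[:,0]>.3)&(W[:,0]<.8)&(abs(W[:,1])<.5)]; print(cam,"bench z",np.median(Z[:,2]))
    T=W[(W[:,2]>.021)&(W[:,2]<.029)&(W[:,0]>.3)&(W[:,0]<.9)&(abs(W[:,1])<.6)]
    g=np.zeros((600,1200),np.uint8); g[((T[:,0]-.3)*1000).astype(int),((T[:,1]+.6)*1000).astype(int)]=1
    g=cv2.dilate(g,np.ones((9,9)))
    n,l,st,_=cv2.connectedComponentsWithStats(g)
    lab=l[((T[:,0]-.3)*1000).astype(int),((T[:,1]+.6)*1000).astype(int)]
    for i in range(1,n):
        q=T[lab==i]
        if st[i,4]>4000: print(cam,[np.round(x,3) for x in cv2.minAreaRect((q[:,:2]*1000).astype(np.float32))],len(q),"z",q[:,2].mean().round(4))
E
```

```text
tall scene [ 439.6 -101.3] top 81.7 exp 80.0 rms 0.63 239
tall side [ 439.3 -100.7] top 80.1 exp 80.0 rms 0.73 224
short scene [437.3 256.2] top 59.4 exp 58.0 rms 0.5 212
short side [437.8 257.2] top 58.6 exp 58.0 rms 0.42 256
cup scene [438.6  90.4] top 66.0 exp 64.0 rms 2.04 212
cup side [436.4  92.7] top 65.2 exp 64.0 rms 2.04 228
lid scene [ 436.5 -263.7] top 49.1 exp 47.0 rms 0.77 63
lid side [ 437.8 -262.7] top 47.7 exp 47.0 rms 1.04 51
tallT scene [583.9 339.1] top 89.3 exp 88.0 rms 0.37 219
tallT side [584.1 340. ] top 88.5 exp 88.0 rms 0.43 239
cupT scene [597.8 -53.6] top 74.5 exp 72.0 rms 2.07 221
cupT side [595.2 -52.6] top 73.1 exp 72.0 rms 1.83 158
lidT scene [ 571.8 -334.9] top 56.5 exp 55.0 rms 0.68 29
lidT side [ 572.1 -333.5] top 56.0 exp 55.0 rms 0.8 17
scene bench z 0.002020426564946498
scene [array([ 583.8  , -270.563]), array([145.962, 226.926]), np.float64(0.107)] 1379 z 0.0262
scene [array([587.802, 279.275]), array([147.319, 224.732]), np.float64(1.901)] 2573 z 0.0263
scene [array([600.527,  -0.614]), array([147.221, 226.112]), np.float64(2.098)] 1629 z 0.0263
side bench z 0.0013525106087568517
side [array([ 563.253, -267.504]), array([228.089, 109.16 ]), np.float64(88.929)] 265 z 0.0258
side [array([587.143, 281.395]), array([144.787, 226.342]), np.float64(1.647)] 2004 z 0.0259
side [array([599.382,   1.192]), array([144.57 , 227.046]), np.float64(2.176)] 792 z 0.0258
side [array([ 625.024, -267.895]), array([218.85 ,  59.848]), np.float64(88.087)] 158 z 0.0261
```

>>> arm_command:
  xyz:
    - [25, 26, -10]
    - [25, 26, -10]
    - [25, 26, -10]
    - [25, 26, -10]
    - [25, 26, -10]
    - [25, 26, -10]
    - [25, 26, -10]
    - [25, 24, -10]
    - [2, 0, -4]
    - [0, 0, 0]
    - [0, 0, 0]
  spin: [8, 8, 8, 8, 8, 8, 8, 7.4, 0, 0, 0]
  jaw: 0.1

```text
time: 1.2
tool_pos: [0.4364, -0.2642, 0.3208]
tool_rot: [-3.141, 0.0, 1.569]
contact_force: [-0.2, 0.4, -0.2]
opening: 0.0502
grip_force: 0.0
```

```bash
python3 - <<'E'
from h import *
s=observe();print(s["tool_pos"],s["tool_rot"],s["opening"],s["qpos"])
c=read_camera("wrist"); save(c,"w1.png"); W=cloud(c); np.save("w1.npy",W)
Q=W.reshape(-1,3);Q=Q[np.isfinite(Q[:,0])]
n=Q[(np.hypot(Q[:,0]-.437,Q[:,1]+.263)<.06)&(Q[:,2]<.06)]
k=n[n[:,2]>.036]; print(len(k),k.mean(0),n[:,2].max(),cv2.minEnclosingCircle((k[:,:2]*1e3).astype(np.float32)))
d=n[(n[:,2]>.010)]; print(cv2.minEnclosingCircle((d[:,:2]*1e3).astype(np.float32)))
r=np.hypot(n[:,0]-.437,n[:,1]+.263)
for a in range(0,60,4):
  z=n[(r*1e3>=a)&(r*1e3<a+4),2]; print(a,len(z),z.mean().round(4) if len(z) else None)
E
```

```text
[ 0.43644236 -0.26415747  0.320769  ] [-3.14125600e+00  1.35502181e-04  1.56852851e+00] 0.050220896251132574 [-6.94506484e-01  4.00794781e-01  1.68727830e+00 -3.67197749e-04
  1.05369228e+00 -6.92057086e-01]
402 [ 0.43927805 -0.26040157  0.04480443] 0.04811835024304317 ((439.3636779785156, -261.96527099609375), 11.234810829162598)
((439.2828369140625, -262.2043151855469), 34.899269104003906)
0 49 0.0467
4 146 0.0462
8 243 0.0373
12 247 0.0256
16 352 0.0208
20 443 0.0194
24 506 0.0175
28 556 0.0151
32 567 0.0088
36 590 0.001
40 782 0.0002
44 842 0.0002
48 931 0.0002
52 997 0.0002
56 1083 0.0002
```

>>> arm_command:
  xyz:
    - [2, 1.5, -30]
    - [0, 0, -30]
    - [0, 0, -25]
    - [0, 0, -15]
    - [0, 0, -10]
    - [0, 0, -6]
    - [0, 0, 0]
    - [0, 0, 0]
  spin: [0, 0, 0, 0, 0, 0, 0, 0]

```text
time: 2.05
tool_pos: [0.439, -0.2624, 0.2055]
tool_rot: [3.141, 0.001, 1.57]
contact_force: [-1.0, -0.3, -0.3]
opening: 0.0504
grip_force: 0.0
```

>>> arm_command:
  xyz:
    - [0, 0, 0]
    - [0, 0, 0]
    - [0, 0, 0]
    - [0, 0, 0]
    - [0, 0, 0]
    - [0, 0, 0]
    - [0, 0, 0]
    - [0, 0, 0]
  spin: [0, 0, 0, 0, 0, 0, 0, 0]
  jaw: -1
  squeeze: 15

```text
time: 2.85
tool_pos: [0.4389, -0.262, 0.2049]
tool_rot: [3.141, 0.0, 1.57]
contact_force: [-0.8, 0.8, 4.5]
opening: 0.0221
grip_force: 15.0
```

>>> arm_command:
  xyz:
    - [0, 0, 4]
    - [0, 0, 8]
    - [0, 0, 15]
    - [0, 0, 20]
    - [0, 0, 20]
    - [0, 0, 0]
    - [0, 0, 0]
  spin: [0, 0, 0, 0, 0, 0, 0]

```text
time: 3.55
tool_pos: [0.4387, -0.262, 0.2718]
tool_rot: [3.141, 0.0, 1.57]
contact_force: [-0.5, 0.1, -1.7]
opening: 0.022
grip_force: 15.0
```

```bash
python3 - <<'E'
from h import *
s=observe();print(s["tool_pos"],s["contact_force"],s["opening"])
c=read_camera("side"); W=cloud(c); save(c,"s2.png")
cv2.imwrite("pics/s2c.png",cv2.resize(cv2.cvtColor(c["img"][60:220,220:400],cv2.COLOR_RGB2BGR),None,fx=3,fy=3))
E
```

```text
[ 0.43872724 -0.26195962  0.27175493] [-0.5347977   0.06529747 -1.69758268] 0.022042051090680866
```

View pics/s2c.png

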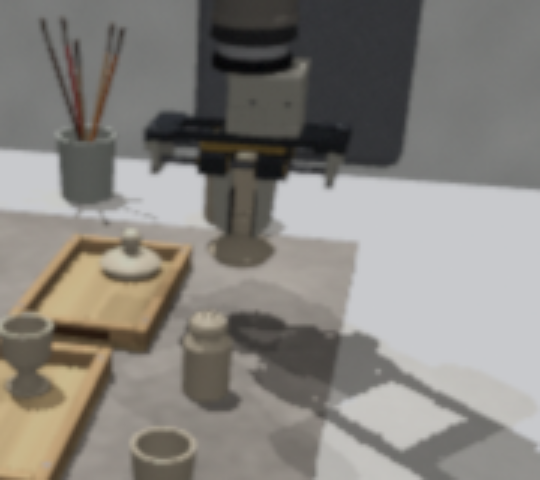

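The crop shows the lid hanging level in the fingers at (240,248), clear of the bench.

>>> arm_command:
  xyz:
    - [12, 3, 0]
    - [25, 6, 0]
    - [30, 6, 0]
    - [30, 7, 0]
    - [30, 6, 0]
    - [15, 3, 0]
    - [5, 1, 0]
    - [0, 0, 0]
    - [0, 0, 0]
    - [0, 0, -15]
    - [0, 0, -15]
    - [0, 0, -12]
    - [0, 0, -7]
    - [0, 0, -4]
    - [0, 0, -2]
    - [0, 0, 0]
    - [0, 0, 0]
  spin: [0, 0, 0, 0, 0, 0, 0, 0, 0, 0, 0, 0, 0, 0, 0, 0, 0]

```text
time: 5.3
tool_pos: [0.586, -0.2301, 0.2173]
tool_rot: [3.141, 0.0, 1.57]
contact_force: [-0.1, -0.1, -0.9]
opening: 0.0221
grip_force: 15.0
```

>>> arm_command:
  xyz:
    - [0, 0, -2]
    - [0, 0, -1]
    - [0, 0, -1]
    - [0, 0, -0.5]
    - [0, 0, 0]
    - [0, 0, 0]
    - [0, 0, 0]
  spin: [0, 0, 0, 0, 0, 0, 0]

```text
time: 6.0
tool_pos: [0.5859, -0.23, 0.2129]
tool_rot: [3.141, 0.0, 1.57]
contact_force: [-2.6, 1.3, 5.1]
opening: 0.0217
grip_force: 15.0
```

>>> arm_command:
  xyz:
    - [0, 0, 0]
    - [0, 0, 0]
    - [0, 0, 0]
    - [0, 0, 0]
    - [0, 0, 5]
    - [0, 0, 15]
    - [0, 0, 25]
    - [0, 0, 35]
    - [0, 0, 20]
  spin: [0, 0, 0, 0, 0, 0, 0, 0, 0]
  jaw: 0.1

```text
time: 6.9
tool_pos: [0.5862, -0.2302, 0.3164]
tool_rot: [3.137, 0.002, 1.57]
contact_force: [-0.0, -0.2, -0.1]
opening: 0.0505
grip_force: 0.0
```

>>> arm_command:
  xyz:
    - [-29, 26, 10]
    - [-29, 26, 10]
    - [-29, 26, 0]
    - [-29, 26, 0]
    - [-29, 25, 0]
    - [0, 0, 0]
    - [0, 0, 0]
  spin: [0, 0, 0, 0, 0, 0, 0]
  jaw: 0.6

```text
time: 7.6
tool_pos: [0.4409, -0.1008, 0.3338]
tool_rot: [3.139, 0.001, 1.571]
contact_force: [0.0, -0.8, 0.8]
opening: 0.0733
grip_force: 0.0
```

```bash
python3 - <<'E'
from h import *
s=observe();print(s["tool_pos"],s["contact_force"],s["opening"])
c=read_camera("wrist"); save(c,"w2.png"); W=cloud(c)
Q=W.reshape(-1,3);Q=Q[np.isfinite(Q[:,0])]
def enc(x,y,lo,hi,R=.04):
    n=Q[(np.hypot(Q[:,0]-x,Q[:,1]-y)<R)&(Q[:,2]>lo)&(Q[:,2]<hi)]
    if len(n)<5: print("few",len(n));return
    print(len(n),cv2.minEnclosingCircle((n[:,:2]*1e3).astype(np.float32)),"top",n[:,2].max())
enc(.44,-.1,.062,.1);enc(.44,-.1,.03,.055)
c=read_camera("scene"); W=cloud(c); Q=W.reshape(-1,3);Q=Q[np.isfinite(Q[:,0])]
cv2.imwrite("pics/sc2.png",cv2.resize(cv2.cvtColor(c["img"][100:260,80:320],cv2.COLOR_RGB2BGR),None,fx=3,fy=3))
enc(.586,-.23,.039,.07);enc(.586,-.23,.015,.07);enc(.572,-.334,.039,.07)
E
```

```text
[ 0.44091244 -0.10080337  0.33375883] [ 0.03114916 -0.76775118  0.76184663] 0.07331379342065937
1007 ((441.1084899902344, -99.87845611572266), 17.438871383666992) top 0.08120230930819072
343 ((440.8887634277344, -99.8028793334961), 21.850114822387695) top 0.05498512170783504
90 ((586.3449096679688, -229.2655029296875), 11.476911544799805) top 0.057902774728724404
513 ((585.4373168945312, -229.81692504882812), 34.56215286254883) top 0.057902774728724404
84 ((573.0226440429688, -333.42425537109375), 11.553720474243164) top 0.05820693701664659
```

View pics/sc2.png

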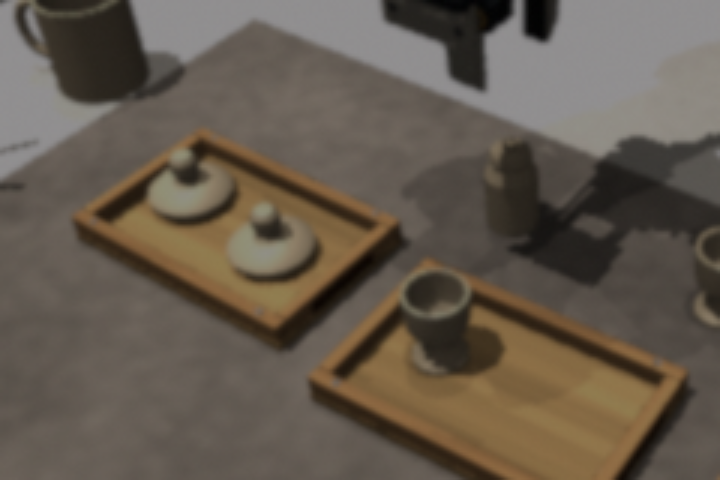

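The two lids stand separately in the lid tray at (190,190) and (270,245), and the tall shaker stands at (512,190) below the open fingers.

>>> arm_command:
  xyz:
    - [0, 0.5, -30]
    - [0, 0, -35]
    - [0, 0, -35]
    - [0, 0, -20]
    - [0, 0, -10]
    - [0, 0, -5]
    - [0, 0, -2]
    - [0, 0, 0]
    - [0, 0, 0]
  spin: [0, 0, 0, 0, 0, 0, 0, 0, 0]

```text
time: 8.6
tool_pos: [0.4413, -0.1007, 0.196]
tool_rot: [3.14, 0.001, 1.57]
contact_force: [0.7, 0.2, 0.0]
opening: 0.0735
grip_force: 0.0
```

>>> arm_command:
  xyz:
    - [0, 0, 0]
    - [0, 0, 0]
    - [0, 0, 0]
    - [0, 0, 0]
    - [0, 0, 0]
    - [0, 0, 0]
    - [0, 0, 0]
    - [0, 0, 0]
  spin: [0, 0, 0, 0, 0, 0, 0, 0]
  jaw: -1
  squeeze: 15

```text
time: 9.4
tool_pos: [0.4409, -0.1005, 0.1953]
tool_rot: [3.141, 0.0, 1.57]
contact_force: [-0.4, 1.1, 2.5]
opening: 0.0433
grip_force: 15.0
```

>>> arm_command:
  xyz:
    - [0, 0, 4]
    - [0, 0, 10]
    - [0, 0, 25]
    - [0, 0, 30]
    - [0, 0, 25]
    - [0, 0, 16]
    - [0, 0, 0]
    - [0, 0, 0]
  spin: [0, 0, 0, 0, 0, 0, 0, 0]

```text
time: 10.2
tool_pos: [0.4406, -0.1004, 0.3053]
tool_rot: [3.141, 0.0, 1.57]
contact_force: [-0.0, 0.1, -1.5]
opening: 0.0435
grip_force: 15.0
```

>>> arm_command:
  xyz:
    - [4, 10, 0]
    - [8, 20, 0]
    - [10, 27, 0]
    - [12, 30, 0]
    - [12, 30, 0]
    - [12, 30, 0]
    - [12, 30, 0]
    - [12, 30, 0]
    - [12, 30, 0]
    - [12, 30, 0]
    - [12, 30, 0]
    - [12, 30, 0]
    - [10, 27, 0]
    - [7, 15, 0]
    - [3, 6.5, 0]
    - [0, 0, 0]
    - [0, 0, 0]
  spin: [0, 0, 0, 0, 0, 0, 0, 0, 0, 0, 0, 0, 0, 0, 0, 0, 0]

```text
time: 11.9
tool_pos: [0.5905, 0.2746, 0.3044]
tool_rot: [-3.14, 0.001, 1.57]
contact_force: [-0.4, -0.0, -1.4]
opening: 0.0435
grip_force: 15.0
```

>>> arm_command:
  xyz:
    - [0, 0, -15]
    - [0, 0, -25]
    - [0, 0, -25]
    - [0, 0, -15]
    - [0, 0, -8]
    - [0, 0, -5]
    - [0, 0, -3]
    - [0, 0, -2]
    - [0, 0, 0]
    - [0, 0, 0]
  spin: [0, 0, 0, 0, 0, 0, 0, 0, 0, 0]

```text
time: 12.9
tool_pos: [0.591, 0.2751, 0.2078]
tool_rot: [3.141, -0.0, 1.57]
contact_force: [-0.0, -0.1, -1.0]
opening: 0.0431
grip_force: 15.0
```

>>> arm_command:
  xyz:
    - [-3, 0, -1]
    - [0, 0, -1]
    - [0, 0, -1]
    - [0, 0, -1]
    - [0, 0, -0.5]
    - [0, 0, 0]
    - [0, 0, 0]
    - [0, 0, 0]
  spin: [0, 0, 0, 0, 0, 0, 0, 0]

```text
time: 13.7
tool_pos: [0.5879, 0.275, 0.2034]
tool_rot: [3.141, -0.0, 1.57]
contact_force: [-3.0, -0.9, 5.1]
opening: 0.0434
grip_force: 15.0
```

>>> arm_command:
  xyz:
    - [0, 0, 0]
    - [0, 0, 0]
    - [0, 0, 0]
    - [0, 0, 0]
    - [0, 0, 0]
    - [0, 0, 5]
    - [0, 0, 15]
    - [0, 0, 30]
    - [0, 0, 35]
    - [0, 0, 25]
    - [0, 0, 5]
    - [0, 0, 0]
  spin: [0, 0, 0, 0, 0, 0, 0, 0, 0, 0, 0, 0]
  jaw: 0.26

```text
time: 14.9
tool_pos: [0.5879, 0.275, 0.3194]
tool_rot: [3.139, -0.001, 1.57]
contact_force: [0.7, 0.0, 0.1]
opening: 0.0577
grip_force: 0.0
```

>>> arm_command:
  xyz:
    - [-20, -3, 0]
    - [-35, -4, 0]
    - [-35, -4, 0]
    - [-35, -4, 0]
    - [-20, -2, 0]
    - [-4, 0, 0]
    - [0, 0, 0]
    - [0, 0, 0]
  spin: [0, 0, 0, 0, 0, 0, 0, 0]
  jaw: 0.6

```text
time: 15.7
tool_pos: [0.4398, 0.2581, 0.3174]
tool_rot: [3.141, 0.0, 1.57]
contact_force: [-0.8, -0.3, -0.2]
opening: 0.0734
grip_force: 0.0
```

```bash
cat >> h.py <<'E'
def enc(c,x,y,lo,hi,R=.04):
    Q=cloud(c).reshape(-1,3);Q=Q[np.isfinite(Q[:,0])]
    n=Q[(np.hypot(Q[:,0]-x,Q[:,1]-y)<R)&(Q[:,2]>lo)&(Q[:,2]<hi)]
    if len(n)<5: print("few",len(n));return
    (a,b),r=cv2.minEnclosingCircle((n[:,:2]*1e3).astype(np.float32))
    print(len(n),round(a,1),round(b,1),"r",round(r,1),"top",n[:,2].max().round(4))
E
python3 - <<'E'
from h import *
print(observe()["tool_pos"])
c=read_camera("wrist"); enc(c,.439,.258,.045,.07); enc(c,.439,.258,.02,.07)
c=read_camera("scene"); enc(c,.588,.275,.075,.1,.03);enc(c,.584,.34,.075,.1,.03)
cv2.imwrite("pics/sc3.png",cv2.resize(cv2.cvtColor(c["img"][180:350,280:480],cv2.COLOR_RGB2BGR),None,fx=3,fy=3))
E
```

```text
[0.43980533 0.2580656  0.31742282]
1033 438.4 257.7 r 17.9 top 0.0593
1546 438.6 257.7 r 21.8 top 0.0593
298 588.2 274.4 r 17.4 top 0.0908
330 585.7 339.1 r 17.1 top 0.0909
```

View pics/sc3.png

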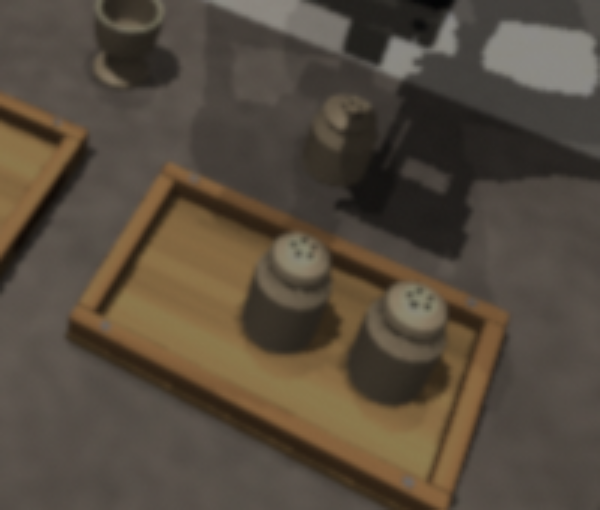

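The tall shaker stands upright in the tray at (288,295), clear of the original one at (398,345). The short shaker is on the bench at (340,140).

>>> arm_command:
  xyz:
    - [-1, 0, -30]
    - [0, 0, -35]
    - [0, 0, -30]
    - [0, 0, -18]
    - [0, 0, -10]
    - [0, 0, -5]
    - [0, 0, -2]
    - [0, 0, 0]
    - [0, 0, 0]
  spin: [0, 0, 0, 0, 0, 0, 0, 0, 0]

```text
time: 16.7
tool_pos: [0.4382, 0.2581, 0.1885]
tool_rot: [3.14, -0.001, 1.57]
contact_force: [0.3, 0.2, 0.6]
opening: 0.0739
grip_force: 0.0
```

>>> arm_command:
  xyz:
    - [0, 0, 0]
    - [0, 0, 0]
    - [0, 0, 0]
    - [0, 0, 0]
    - [0, 0, 0]
    - [0, 0, 0]
    - [0, 0, 0]
    - [0, 0, 0]
  spin: [0, 0, 0, 0, 0, 0, 0, 0]
  jaw: -1
  squeeze: 15

```text
time: 17.5
tool_pos: [0.4379, 0.258, 0.1878]
tool_rot: [3.141, -0.0, 1.57]
contact_force: [0.0, -0.2, 2.4]
opening: 0.0436
grip_force: 15.0
```

>>> arm_command:
  xyz:
    - [0, 0, 4]
    - [0, 0, 10]
    - [0, 0, 25]
    - [0, 0, 30]
    - [0, 0, 25]
    - [0, 0, 16]
    - [0, 0, 0]
    - [0, 0, 0]
  spin: [0, 0, 0, 0, 0, 0, 0, 0]

```text
time: 18.3
tool_pos: [0.4376, 0.2579, 0.2978]
tool_rot: [3.141, -0.0, 1.57]
contact_force: [0.1, 1.0, -1.5]
opening: 0.0438
grip_force: 15.0
```

>>> arm_command:
  xyz:
    - [5, -10, 0]
    - [15, -15, 0]
    - [25, -15, 0]
    - [30, -10, 0]
    - [30, 0, 0]
    - [25, 0, 0]
    - [15, 0, 0]
    - [5, 0, 0]
    - [0, 0, 0]
    - [0, 0, 0]
    - [0, 0, -15]
    - [0, 0, -25]
    - [0, 0, -25]
    - [0, 0, -15]
    - [0, 0, -8]
    - [0, 0, -5]
    - [0, 0, -3]
    - [0, 0, -2]
    - [0, 0, 0]
    - [0, 0, 0]
  spin: [0, 0, 0, 0, 0, 0, 0, 0, 0, 0, 0, 0, 0, 0, 0, 0, 0, 0, 0, 0]

```text
time: 20.3
tool_pos: [0.588, 0.208, 0.2003]
tool_rot: [3.141, -0.0, 1.57]
contact_force: [0.3, 1.2, -0.4]
opening: 0.0435
grip_force: 15.0
```

>>> arm_command:
  xyz:
    - [0, 0, -1]
    - [0, 0, -1]
    - [0, 0, -1]
    - [0, 0, -1]
    - [0, 0, 0]
    - [0, 0, 0]
    - [0, 0, 0]
  spin: [0, 0, 0, 0, 0, 0, 0]

```text
time: 21.0
tool_pos: [0.5879, 0.208, 0.1959]
tool_rot: [3.141, -0.0, 1.57]
contact_force: [-0.6, 0.4, 1.4]
opening: 0.0435
grip_force: 15.0
```

>>> arm_command:
  xyz:
    - [0, 0, -0.3]
    - [0, 0, 0]
    - [0, 0, 0]
    - [0, 0, 0]
    - [0, 0, 0]
    - [0, 0, 5]
    - [0, 0, 15]
    - [0, 0, 30]
    - [0, 0, 35]
    - [0, 0, 30]
    - [0, 0, 15]
    - [0, 0, 0]
  spin: [0, 0, 0, 0, 0, 0, 0, 0, 0, 0, 0, 0]
  jaw: 0.26

```text
time: 22.2
tool_pos: [0.5883, 0.2081, 0.3297]
tool_rot: [3.135, -0.002, 1.57]
contact_force: [0.7, 0.6, -0.1]
opening: 0.0576
grip_force: 0.0
```

>>> arm_command:
  xyz:
    - [-20, -15, 0]
    - [-32, -25, 0]
    - [-32, -25, 0]
    - [-32, -25, 0]
    - [-24, -20, 0]
    - [-9, -6, 0]
    - [0, 0, 0]
    - [0, 0, 0]
  spin: [0, 0, 0, 0, 0, 0, 0, 0]
  jaw: 0.8

```text
time: 23.0
tool_pos: [0.4398, 0.0923, 0.3256]
tool_rot: [3.14, -0.0, 1.57]
contact_force: [0.4, 0.8, 0.0]
opening: 0.0826
grip_force: 0.0
```

```bash
python3 - <<'E'
from h import *
print(observe()["tool_pos"])
c=read_camera("wrist"); enc(c,.439,.092,.055,.075); enc(c,.439,.092,.045,.075)
c=read_camera("scene"); enc(c,.588,.275,.075,.1,.03);enc(c,.584,.34,.075,.1,.03);enc(c,.588,.208,.05,.1,.03)
cv2.imwrite("pics/sc4.png",cv2.resize(cv2.cvtColor(c["img"][160:360,240:480],cv2.COLOR_RGB2BGR),None,fx=2.5,fy=2.5))
E
```

```text
[0.43978179 0.0922936  0.32562739]
725 437.6 90.9 r 24.5 top 0.0653
993 437.6 90.9 r 24.5 top 0.0653
300 588.4 274.4 r 17.3 top 0.0927
328 586.3 339.2 r 17.0 top 0.0923
360 588.7 206.3 r 20.6 top 0.0688
```

View pics/sc4.png

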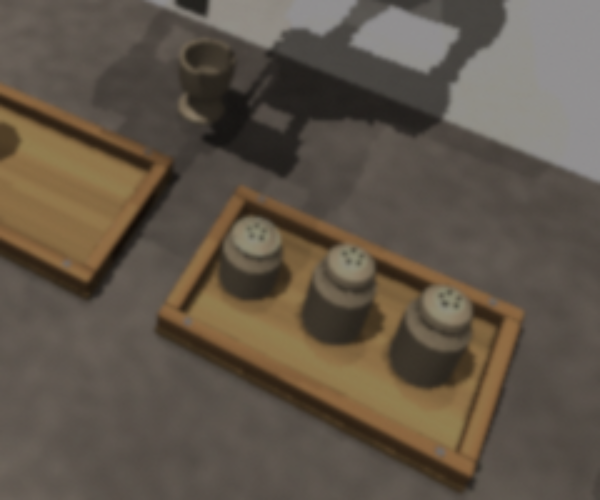

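The three shakers stand apart in their tray at (252,255), (340,295) and (432,335). The egg cup waits on the bench at (205,80).

>>> arm_command:
  xyz:
    - [-2, -1.4, -25]
    - [0, 0, -30]
    - [0, 0, -25]
    - [0, 0, -18]
    - [0, 0, -10]
    - [0, 0, -5]
    - [0, 0, -1]
    - [0, 0, 0]
    - [0, 0, 0]
  spin: [0, 0, 0, 0, 0, 0, 0, 0, 0]

```text
time: 24.0
tool_pos: [0.4372, 0.0906, 0.2121]
tool_rot: [3.14, -0.0, 1.57]
contact_force: [-0.0, 0.0, 0.1]
opening: 0.0825
grip_force: 0.0
```

>>> arm_command:
  xyz:
    - [0, 0, 0]
    - [0, 0, 0]
    - [0, 0, 0]
    - [0, 0, 0]
    - [0, 0, 0]
    - [0, 0, 0]
    - [0, 0, 0]
    - [0, 0, 0]
  spin: [0, 0, 0, 0, 0, 0, 0, 0]
  jaw: -1
  squeeze: 12

```text
time: 24.8
tool_pos: [0.437, 0.0906, 0.2115]
tool_rot: [3.141, 0.0, 1.57]
contact_force: [0.1, 0.5, 1.0]
opening: 0.0484
grip_force: 12.0
```

>>> arm_command:
  xyz:
    - [0, 0, 4]
    - [0, 0, 10]
    - [0, 0, 25]
    - [0, 0, 30]
    - [0, 0, 25]
    - [0, 0, 16]
    - [0, 0, 0]
    - [0, 0, 0]
  spin: [0, 0, 0, 0, 0, 0, 0, 0]

```text
time: 25.6
tool_pos: [0.4366, 0.0906, 0.3215]
tool_rot: [3.141, -0.0, 1.57]
contact_force: [-0.9, 0.1, -2.2]
opening: 0.0487
grip_force: 12.0
```

>>> arm_command:
  xyz:
    - [8, -3, 0]
    - [20, -6, 0]
    - [30, -9, 0]
    - [30, -9, 0]
    - [30, -9, 0]
    - [25, -8, 0]
    - [15, -4, 0]
    - [5, -1, 0]
    - [0, 0, 0]
    - [0, 0, 0]
    - [0, 0, -15]
    - [0, 0, -25]
    - [0, 0, -25]
    - [0, 0, -15]
    - [0, 0, -8]
    - [0, 0, -5]
    - [0, 0, -3]
    - [0, 0, -2]
    - [0, 0, 0]
    - [0, 0, 0]
  spin: [0, 0, 0, 0, 0, 0, 0, 0, 0, 0, 0, 0, 0, 0, 0, 0, 0, 0, 0, 0]

```text
time: 27.6
tool_pos: [0.6, 0.0416, 0.224]
tool_rot: [3.141, 0.0, 1.57]
contact_force: [-0.1, 0.4, -1.1]
opening: 0.0481
grip_force: 12.0
```

>>> arm_command:
  xyz:
    - [0, 0, -1]
    - [0, 0, -1]
    - [0, 0, -1]
    - [0, 0, -1]
    - [0, 0, -0.5]
    - [0, 0, 0]
    - [0, 0, 0]
    - [0, 0, 0]
  spin: [0, 0, 0, 0, 0, 0, 0, 0]

```text
time: 28.4
tool_pos: [0.6, 0.0415, 0.2194]
tool_rot: [3.141, 0.0, 1.57]
contact_force: [-1.3, 0.0, 4.7]
opening: 0.0483
grip_force: 12.0
```

>>> arm_command:
  xyz:
    - [0, 0, 0]
    - [0, 0, 0]
    - [0, 0, 0]
    - [0, 0, 0]
    - [0, 0, 0]
    - [0, 0, 5]
    - [0, 0, 15]
    - [0, 0, 30]
    - [0, 0, 35]
    - [0, 0, 30]
    - [0, 0, 15]
    - [-30, 0, 0]
    - [-30, 0, 0]
    - [-30, 0, 0]
    - [-30, 0, 0]
    - [-30, 0, 0]
    - [0, 0, 0]
    - [0, 0, 0]
  spin: [0, 0, 0, 0, 0, 0, 0, 0, 0, 0, 0, 0, 0, 0, 0, 0, 0, 0]
  jaw: 0.5

```text
time: 30.2
tool_pos: [0.45, 0.0416, 0.3498]
tool_rot: [3.139, 0.0, 1.57]
contact_force: [0.4, -0.1, -0.1]
opening: 0.0688
grip_force: 0.0
```

```bash
python3 - <<'E'
from h import *
print(observe()["tool_pos"])
c=read_camera("scene"); save(c,"fin.png")
for a in [(.588,.275,.075,.1,.03),(.584,.34,.075,.1,.03),(.588,.208,.05,.1,.03),(.6,.042,.06,.1),(.597,-.053,.06,.1),(.586,-.23,.039,.07),(.572,-.334,.039,.07)]: enc(c,*a)
E
```

```text
[0.45000888 0.04156306 0.34975445]
301 589.1 274.5 r 17.3 top 0.0911
325 586.3 339.0 r 17.3 top 0.0908
355 589.1 206.3 r 20.6 top 0.0695
284 600.4 41.4 r 24.8 top 0.0757
268 597.4 -54.2 r 25.1 top 0.0759
91 586.6 -230.0 r 12.0 top 0.0589
83 573.8 -332.1 r 12.0 top 0.0584
```

View pics/fin.png

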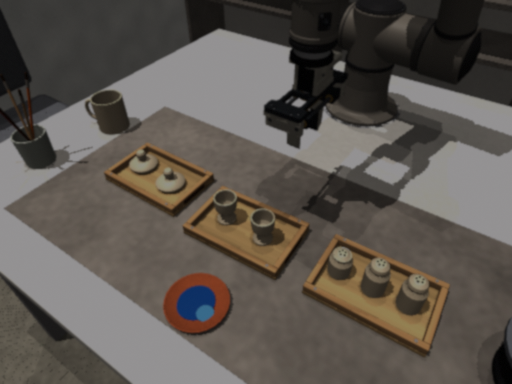

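All pieces stand upright and apart: lids at (143,162) and (170,180), egg cups at (225,205) and (262,225), shakers at (341,262), (376,277) and (413,293).

```bash
python3 -c "
from cell import *
print(hand_in())"
```

```text
the job is handed in; nothing more can be done
None
```

All four loose pieces are in their matching trays, and the final picture shows every piece upright and clear of the others; I handed the job in at about 30 s, but the hand-in returned no verdict.

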